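# Clip a blank in the marking jig, punch it, and swing the clip clear

## Robot

A 6-joint arm with a two-finger parallel gripper is mounted at the origin on the work surface. World frame = base frame: x ahead of the robot, y to its left, z up, the work surface at z = 0. Lengths are in m, angles in rad, forces in N, time in s.
With the tool pointing down it reaches from about 0.4 to 0.825 m from the base axis. Payload 7 kg.
Tool frame: the origin (TCP) lies at the very end of the fingers, on their centre line; the grasp point (between the pads) lies 19 mm behind it; z points along the fingers, y is the line along which they close (so a half turn about z gives the same grasp; the last joint's range is limited). The gripper opens to 85 mm and grips with 20 to 120 N. Pads are 22 mm wide; open, the fingers measure 114 mm over their backs; the gripper's body (76 mm by 85 mm) begins 54 mm behind the grasp point. The pads swing forward as they close: fully open they stand 13 mm farther back than shut.
Start: joints at [-1.043, 0.359, 0.012, 0, -1.224, -0.288], TCP at [0.16, -0.656, 0.231] pointing down, gripper open.
Joint ranges: [-3.07, 3.07], [-1.43, 2.12], [-1.02, 1.25], [-3.03, 1.67], [-3.05, -0], [-3.03, 3.03]. Speed limits (rad/s): [2.39, 2.39, 3.01, 3.14, 3.14, 3.14].

## Interface

Orientations are given as [roll, pitch, yaw] about the fixed x, y, z axes, in that order (R = Rz(yaw) Ry(pitch) Rx(roll)).
In Python, from cell import bot gives the robot as it stands. Calls block until the motion is done:
- bot.move_pose(position, orientation): joint-space move of the TCP to a pose.
- bot.line_to(position, rotation=None, feed=0.15): straight line of the TCP; rotation=None keeps the orientation; feed is the mean speed in m/s.
- bot.goto_joints(angles): joint-space move.
- bot.gripper_to(opening, effort=None): finger opening in m; effort is the grip in N (None keeps the last); returns when the fingers have stopped.
- bot.hold(seconds).
- bot.ik(position, orientation): joint angles nearest the present ones, or None.
- bot.grab_frame(name): name is "side" or "top" or "wrist"; returns a dict with "image" (400x640x3 uint8, red, green, blue), "depth" (400x640 float32, m along the optical axis (not along the pixel's ray), 0 where there is no reading), "mtx" (3x3 intrinsics, pixels), "R" (3x3) and "t" (3): a world point X has camera coordinates R X + t. Camera axes: x right, y down, z forward; pixel columns grow to the right and rows downward; lengths in m; the calibration is good to about 2 mm. The wrist camera is an equidistant fisheye: a pixel r from the principal point sees the ray r / f radians off the axis. A picture is of the moment at which its call begins.
A pose or a line that the arm cannot do raises bot.MotionError and nothing moves.
- bot.close_job(): hands the job in; it is judged then, once.
Readings, each from a call of its own:
- bot.current_time_s(): time.
- bot.current_joint_positions(): joint angles.
- bot.current_qd(): joint speeds.
- bot.current_joint_torque(): joint torques, N m.
- bot.current_tcp_pos(): TCP position.
- bot.current_tool_rot(): TCP orientation.
- bot.current_wrist_force(): force on the tool from outside, world axes, zero at the start.
- bot.current_moment(): the same for the moment, N m.
- bot.current_width(): finger opening in m.
- bot.current_finger_force(): force on a finger pad.
Only numpy, scipy, OpenCV 4.12 (cv2) and the standard library are available. Lean on these libraries where they do the work, as an engineer would, in place of code of your own. Each camera call takes 0.05 s, during which the arm holds its last target. There are 200 camera calls.

## Task

Swing the jig's spring clip round on its pivot screw until it is fully home on the aluminium plate, without ramming its foot into the plate or bending it up. With the plate so clipped, press the centre punch down firmly enough to mark the plate (about 14 newtons at the tip) but never so hard that it dents it, and let the punch come up again. Then swing the clip right back off the plate, leaving the plate lying in its nest, and leave the things around the jig alone.

Things in the scene. Friction and masses are not known exactly. Their poses are not given: they have to be found in the camera images.
- jig: Fixed grey marking jig, base 160 (x) x 240 (y) x 16 mm; origin at the centre of the base's underside, z up ('jig frame' below; mm). Nest centre at x 10, y -20; clip's pivot screw at x -45, y 40; punch axis at x 10, y -60.
- nest (a point): Centre of the nest's floor (jig x 10, y -20, z 16 mm): low steel walls, 4 to 5 mm high, about 2 mm slack all round the plate.
- bridge (a point): Middle of the top of the dark steel bridge that carries the punch, jig z 60 mm. Its beam spans jig x -9 to 71, y -75 to -45, z 46 to 60 mm, on a column at x 49 to 71.
- plate: Loose bare aluminium plate, 50 (x) x 120 (y) x 8 mm, about 0.13 kg, lying in the nest; origin at the centre of its underside, top at jig z 24 mm. The clip's foot crosses its +y end (jig y about 40 mm).
- clip (a joint): Clip's angle about its vertical pivot screw, rad, growing clockwise from above. Arm direction in the jig frame = 75 degrees minus this angle. 1.745: against its stop pin, foot on the plate 25 mm in from the end: fully home (within 0.1 rad). Starts at 0 to 0.55; its ramp meets the plate's edge at 1.0 to 1.1; clear below 0.8. Stays where left (friction about 1 N at the knob).
- pivot (a point): The clip's pivot screw axis at the base's top (jig x -45, y 40, z 16 mm).
- leaf: The clip's springy steel arm, 13 mm wide; origin at the pivot on the base's top, x along the arm, y left, z up. At x 60 mm it has a foot 14 x 14 mm with a ramp turned up 25 degrees on its leading (-y) side. At rest the foot's underside is 5.5 mm above the base, 2.5 mm below the plate's top: it must ride or be lifted onto the plate. Forcing it on the plate with over 25 N spoils the plate.
- knob (a point): Centre of the top of the clip's upright round black finger knob, 12 mm in diameter, 30 mm tall, on the foot, 60 mm from the pivot. Top at jig z 53.5 mm at rest (56 on the plate), foot's upper face 30 mm lower. Pinch it from above or push it. The arm flexes up: lifting takes 3 N to start, 5 N at 2.5 mm, 7.5 N at 6 mm; it springs down when let go; over 14 mm bends it.
- punch: Steel centre punch sliding vertically in the bridge: 10 mm pin with a pointed tip. Origin at the tip, 6 mm above the plate when up. Its return spring gives about 3 N at the top and 5 N where the tip meets the plate. The tip marks the plate when it bears on it with 8 N or more for a quarter of a second; above 25 N it dents it. At the head add the spring's 5 N.
- punch_top (a point): Centre of the top of the punch's flat round head (30 mm in diameter, 10 mm thick), 58 mm above the tip; jig z 88 mm when up. Pressed straight down.
- glue: Bystander: yellow glue bottle, 54 mm in diameter, 150 mm tall; origin at the centre of its underside. To be left alone.
- jar: Bystander: glass jar with steel lid, 60 mm in diameter, 75 mm tall; origin at the centre of its underside. To be left alone.
- driver: Bystander: screwdriver 200 mm long lying along its x axis; origin at the middle underneath. To be left alone.
There are look-alikes about, which are no part of the job. Of the things like the plate, leave any that is orange; of the rest the smaller one is meant.

How it is judged:
On the way, in this order (a step that is already met when the one before it is completed fails the run):
1. the clip is fully home (within 0.1 rad of its stop) and its spring bears on the plate (value of joint clip above 1.645 rad and contact force between leaf and plate above 2 N), for 0.2 s.
2. with the clip still on, the punch's tip bears on the plate with 8 N or more (value of joint clip above 1.6 rad and contact force between leaf and plate above 2 N and contact force between punch and plate above 8 N), for 0.2 s.
3. the clip is swung clear of the plate (value of joint clip below 0.8 rad), for 0.1 s.
At the end, for the whole second after the job is handed in: The clip is at rest off the plate (joint below 0.8 rad) and sprung down, the punch is up and off the plate (head within 2 mm of its top position), and the plate lies flat and at rest in its nest (within 5 mm of the nest's centre each way, less than 2 mm raised, tilt under 0.04 rad) (value of joint clip below 0.8 rad and contact force between each of leaf, punch and plate below 0.1 N and z of punch_top in the frame of jig above 0.086 m and z of knob in the frame of jig below 0.0555 m and x of plate in the frame of jig between 0.005 and 0.015 m and y of plate in the frame of jig between -0.025 and -0.015 m and z of plate in the frame of jig below 0.018 m and angle between plate's own z axis and vertical below 0.04 rad and linear speed of plate below 0.01 m/s and velocity of joint clip between -0.05 and 0.05 rad/s); the robot touches nothing.
It fails at once if the punch struck the plate while the clip was not on it (contact force between punch and plate above 1 N and value of joint clip below 1.6 rad).
It fails at once if the punch was pressed on the plate with more than 25 N (contact force between punch and plate above 25 N).
It fails at once if the clip was forced against the plate with more than 25 N (contact force between leaf and plate above 25 N).
It fails at once if the clip was bent up by more than 14 mm (z of knob in the frame of jig above 0.0675 m).
It fails at once if a bystander was moved by more than 15 mm (distance of any of glue, jar, driver from where it was at the start of the episode above 0.015 m).
It also fails if it takes over 58 s, if anything falls off the work surface, if the arm or the gripper's body presses on something with over 40 N, if the wrist force passes 120 N, or if a joint passes its speed limit or range.

## Working session

There is one attempt and no reset: what is moved stays moved. The work goes in short steps, each a Python script; the robot and the scene stay as the last script left them, time stands still between calls to the robot, and variables do not carry over. Pictures are saved under pics/ and viewed, at most 10 in all, crops included, and the job is handed in when it is done.

```bash
mkdir -p pics; ls
python3 - <<'E'
from cell import bot
import cv2,numpy as np
for n in ("top","side"):
    f=bot.grab_frame(n)
    np.savez(f"{n}0.npz",**f)
    cv2.imwrite(f"pics/{n}0.png",f["image"][:,:,::-1])
    print(n,f["mtx"].round(1).tolist(),(-f["R"].T@f["t"]).round(3),f["R"].round(3).tolist())
print(bot.current_time_s(), bot.current_tool_rot())
E
```

```text
pics
top [[368.3, 0.0, 319.2], [0.0, 368.3, 196.7], [0.0, 0.0, 1.0]] [0.523 0.044 0.927] [[-0.013, -1.0, 0.018], [-0.995, 0.012, -0.099], [0.099, -0.019, -0.995]]
side [[486.9, 0.0, 320.2], [0.0, 486.9, 189.5], [0.0, 0.0, 1.0]] [-0.031  0.658  0.822] [[-0.701, -0.713, -0.0], [-0.456, 0.449, -0.768], [0.548, -0.538, -0.64]]
0.1 [ 3.14014555e+00 -1.44642839e-04 -2.90190716e+00]
```

View pics/top0.png

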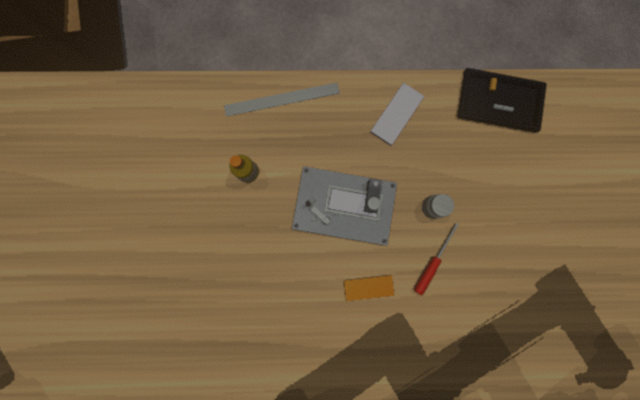

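View pics/side0.png

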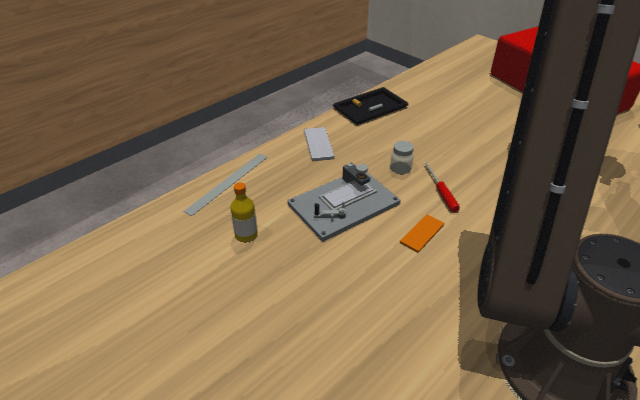

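The top view shows the jig at about (345,206), with the pivot near (326,220), the black knob near (309,203), the punch head near (373,203) and the bridge at (372,188). The glue is at (243,168), the jar at (438,206) and the driver at (437,258).

There are three candidates for the plate:
- **Bare plate in the nest:** about (352,201).
- **Grey plate:** about (397,113), and larger.
- **Orange plate:** about (369,288), which is excluded.

The smaller non-orange one in the nest fits. I'll measure it and confirm with a crop.

```bash
cat > h.py <<'E'
import cv2,numpy as np
def ray(f,u,v,z):
    d=np.linalg.inv(f["mtx"])@np.array([u,v,1.]); R=f["R"]; c=-R.T@f["t"]; w=R.T@d
    return c+w*(z-c[2])/w[2]
def cloud(f):
    D=f["depth"].astype(float); v,u=np.mgrid[:D.shape[0],:D.shape[1]]
    P=np.stack([u,v,np.ones_like(D)],-1)@np.linalg.inv(f["mtx"]).T*D[...,None]
    return (P-f["t"])@f["R"]
E
python3 - <<'E'
from h import *
t=dict(np.load("top0.npz")); s=dict(np.load("side0.npz"))
for n,f,box in(("top",t,(270,150,420,260)),("side",s,(270,145,420,250))):
    hsv=cv2.cvtColor(f["image"],cv2.COLOR_RGB2HSV); 
    m=((hsv[...,1]<70)).astype(np.uint8); k=np.zeros_like(m); k[box[1]:box[3],box[0]:box[2]]=1; m*=k
    m=cv2.morphologyEx(m,cv2.MORPH_OPEN,np.ones((3,3)))
    c=max(cv2.findContours(m,0,2)[0],key=cv2.contourArea)
    # rectify outline onto z=16mm
    if n=="top":
        P=np.array([ray(f,*p[0],.016)[:2] for p in c],np.float32)
        (cx,cy),(w,h),a=cv2.minAreaRect(P); print(n,cx,cy,w,h,a, cv2.contourArea(c))
for p in [(397,113),(352,201)]:
    print(p,ray(t,*p,.01))
X=cloud(t)[150:260,280:410]; 
ok=(X[...,2]>.08)&(X[...,2]<.1); print("head",ok.sum(),X[ok].mean(0) if ok.any() else 0)
ok=(X[...,2]>.03)&(X[...,2]<.075); print("bridge",ok.sum(),np.median(X[ok],0))
ok=(X[...,2]>.012)&(X[...,2]<.02); print("base z",ok.sum(),np.median(X[ok],0))
a=cv2.resize(t["image"][155:255,280:410],None,fx=5,fy=5,interpolation=cv2.INTER_CUBIC)
cv2.imwrite("pics/crop.png",a[:,:,::-1])
E
```

```text
top 0.5911194682121277 -0.03581811487674713 0.23961381614208221 0.1603136509656906 79.3561019897461 6033.0
(397, 113) [ 0.82755506 -0.17653653  0.01      ]
(352, 201) [ 0.60208837 -0.05569789  0.01      ]
head 132 [ 0.59038967 -0.09707882  0.08654986]
bridge 412 [ 0.61413439 -0.09539772  0.05799398]
base z 4388 [ 0.57907002 -0.02423731  0.01503182]
```

View pics/crop.png

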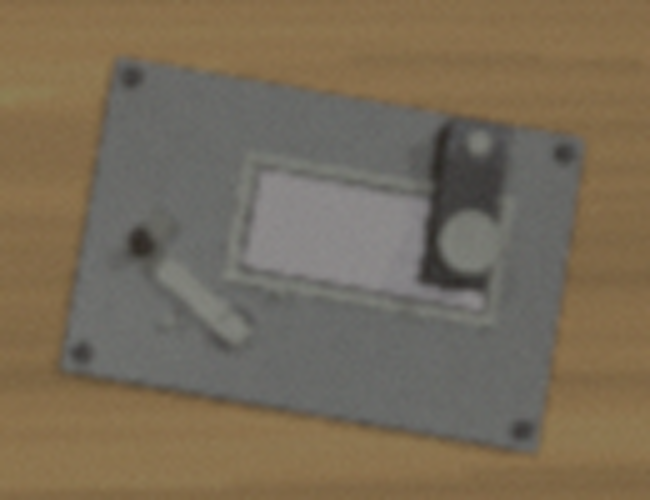

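The minimum-area rectangle is 239.6 x 160.3 mm, which matches the jig. The measured punch head agrees with the pose predicted from the jig to within 1 mm. The crop confirms the bare plate in the nest, under the bridge, with the knob at crop (140,240) and the pivot at about (237,330). Next I'll measure the knob in both views and check reach.

```bash
cat >> h.py <<'E'
C=np.array([.5911,-.0358]); YAW=np.deg2rad(79.356-90)
def W(x,y,z):   # jig mm -> world m
    c,s=np.cos(YAW),np.sin(YAW); return np.array([C[0]+(c*x-s*y)/1e3,C[1]+(s*x+c*y)/1e3,z/1e3])
def knob(a,z,r=60.):   # clip angle -> TCP position at jig height z, tool rotation
    d=np.deg2rad(75)-a; p=W(-45+r*np.cos(d),40+r*np.sin(d),z)
    return p,[np.pi,0,d+YAW-np.pi]
E
python3 - <<'E'
from h import *
from cell import bot
piv=W(-45,40,0)
for n,box in(("top",(296,190,322,212)),("side",(306,195,330,218))):
    f=dict(np.load(n+"0.npz")); g=f["image"].max(2); x0,y0,x1,y1=box
    m=(g[y0:y1,x0:x1]<(60)).astype(np.uint8)
    c=max(cv2.findContours(m,0,2)[0],key=cv2.contourArea); bx=cv2.boundingRect(c); mm=cv2.moments(m,True)
    u,v=x0+mm["m10"]/mm["m00"],y0+mm["m01"]/mm["m00"]
    print(n,bx,m.sum(),u,v)
    if n=="side": v=y0+bx[1]+1.5; u=x0+bx[0]+bx[2]/2-.5
    for z in (.0535,.04):
        p=ray(f,u,v,z); d=p[:2]-piv[:2]; a=np.deg2rad(75)+YAW-np.arctan2(d[1],d[0]); print(z,p.round(4),"r",np.hypot(*d),"ang",a)
for a in (.3,.5,.8,1.3,1.7): 
    for z in(31,90): print(a,z,knob(a,z)[0].round(3),np.round(bot.ik(*knob(a,z)),2))
print(np.round(bot.ik(W(10,-60,88),[np.pi,0,-np.pi+YAW]),2))
E
```

```text
top (11, 12, 3, 4) 11 307.90909090909093 203.63636363636363
0.0535 [0.5933 0.0541 0.0535] r 0.05755698199215001 ang 0.297663193302773
0.04 [0.5944 0.0543 0.04  ] r 0.058416103518808216 ang 0.30949580979677727
side (9, 9, 4, 11) 74 319.47297297297297 212.13513513513513
0.0535 [0.5914 0.0586 0.0535] r 0.05975568621594281 ang 0.22316124118548708
0.04 [0.6023 0.0481 0.04  ] r 0.06023350999299913 ang 0.47664756967831756
0.3 31 [0.595 0.056 0.031] [ 0.42  0.43 -0.39 -0.   -0.74 -1.17]
0.3 90 [0.595 0.056 0.09 ] [ 0.42  0.36 -0.34 -0.   -0.87 -1.17]
0.5 31 [0.603 0.047 0.031] [ 0.4   0.44 -0.38 -0.   -0.75 -1.35]
0.5 90 [0.603 0.047 0.09 ] [ 0.4   0.37 -0.32 -0.   -0.88 -1.35]
0.8 31 [0.611 0.031 0.031] [ 0.37  0.45 -0.36 -0.   -0.76 -1.62]
0.8 90 [0.611 0.031 0.09 ] [ 0.37  0.38 -0.31 -0.   -0.88 -1.62]
1.3 31 [0.613 0.001 0.031] [ 0.32  0.45 -0.36 -0.   -0.76 -2.07]
1.3 90 [0.613 0.001 0.09 ] [ 0.32  0.38 -0.3  -0.   -0.88 -2.07]
1.7 31 [ 0.605 -0.021  0.031] [ 0.29  0.44 -0.38 -0.   -0.75 -2.44]
1.7 90 [ 0.605 -0.021  0.09 ] [ 0.29  0.37 -0.32 -0.   -0.88 -2.44]
[ 0.16  0.36 -0.34 -0.   -0.87 -1.92]
```

Both views agree on a clip angle of about 0.28 rad and a radius of about 60 mm. I'll approach, pinch and check.

Run:
```python
from h import *
from cell import bot
a=.28
bot.gripper_to(.04)
bot.move_pose(*knob(a,150)); print(bot.current_time_s(),bot.current_width())
bot.line_to(knob(a,75)[0],feed=.15)
f0=bot.current_wrist_force()
f=bot.grab_frame("wrist"); cv2.imwrite("pics/w1.png",f["image"][:,:,::-1])
bot.line_to(knob(a,33)[0],feed=.06); print("down",bot.current_wrist_force()-f0)
bot.gripper_to(.005,40); print(bot.current_width(),bot.current_finger_force(),bot.current_wrist_force()-f0,bot.current_tcp_pos()-knob(a,33)[0],bot.current_time_s())
```

```text
3.55 0.04012737091580779
down [-0.91178975  0.38365779  0.85693274]
0.010556432143908456 38.959457874298096 [-0.48775219 -0.37523561  1.52981904] [0.00040723 0.00011998 0.00046578] 5.4667
```

View pics/w1.png

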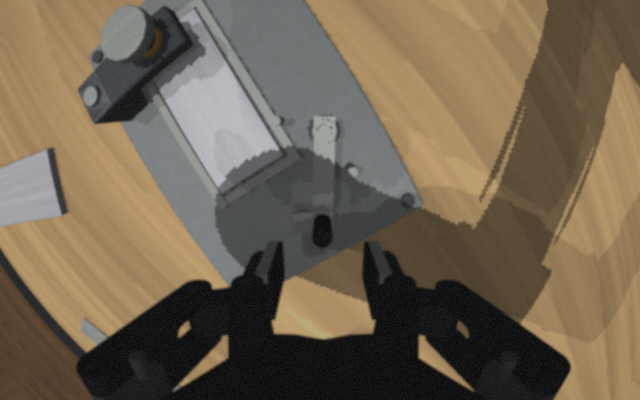

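The wrist view shows the knob at (322,230), centred between the fingers, and the pinch closed on it at 10.6 mm with 39 N. Now I'll lift 7 mm and swing.

Run:
```python
from h import *
from cell import bot
f0=bot.current_wrist_force()
for z in (36,40): bot.line_to(knob(.28,z)[0],feed=.02); print(z,(bot.current_wrist_force()-f0).round(1),bot.current_width())
for a in np.linspace(.28,1.68,11)[1:]:
    p,r=knob(a,40); bot.line_to(p,r,feed=.04)
    F=bot.current_wrist_force()-f0; print(round(a,2),F.round(1),round(bot.current_width(),4),round(bot.current_time_s(),2))
    if np.hypot(*F[:2])>12 or abs(F[2])>16: print("stop");break
f=bot.grab_frame("wrist"); cv2.imwrite("pics/w2.png",f["image"][:,:,::-1])
```

```text
36 [ 0.6 -0.7 -9.2] 0.009980710927827163
40 [ -3.8  -3.5 -15.2] 0.010103567031568972
0.42 [ -4.4  -2.8 -16.7] 0.0102 6.47
stop
```

View pics/w2.png

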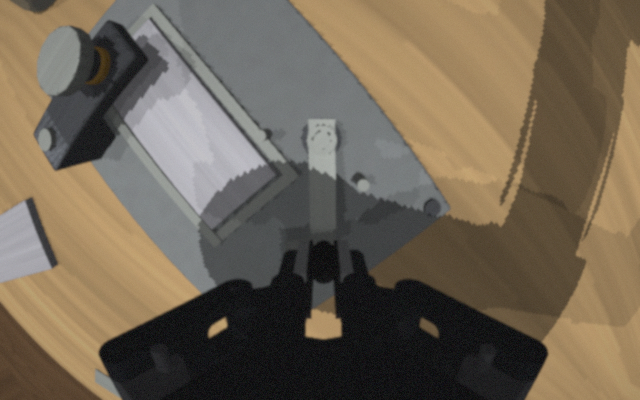

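The clip is lifted and held. The force is higher than given because the grip also resists the knob tilting. I'll continue at a slightly lower lift.

Run:
```python
from h import *
from cell import bot
f0=np.array([0,0,1.5])
for a in np.linspace(.42,1.68,10)[0:]:
    p,r=knob(a,39); bot.line_to(p,r,feed=.04)
    F=bot.current_wrist_force()-f0; print(round(a,2),F.round(1),round(bot.current_width(),4),round(bot.current_time_s(),2))
    if np.hypot(*F[:2])>14 or abs(F[2])>22: print("stop");break
f=bot.grab_frame("side"); cv2.imwrite("pics/s2.png",cv2.resize(f["image"][140:250,270:420],None,fx=4,fy=4,interpolation=2)[:,:,::-1])
```

```text
0.42 [ -5.7  -4.2 -14.1] 0.0101 6.78
0.56 [ -3.7  -2.8 -13.7] 0.0099 7.13
0.7 [ -5.  -3. -14.] 0.0101 7.49
0.84 [ -5.4  -1.6 -14.1] 0.0101 7.85
0.98 [ -6.1  -0.6 -14.2] 0.0103 8.21
1.12 [ -5.7   0.4 -13.3] 0.01 8.57
1.26 [ -5.1   1.1 -14.7] 0.01 8.93
1.4 [ -4.8   1.6 -14.1] 0.0101 9.28
1.54 [ -4.2   2.5 -15. ] 0.0103 9.64
1.68 [ -4.4   2.5 -13.9] 0.0102 10.0
```

View pics/s2.png

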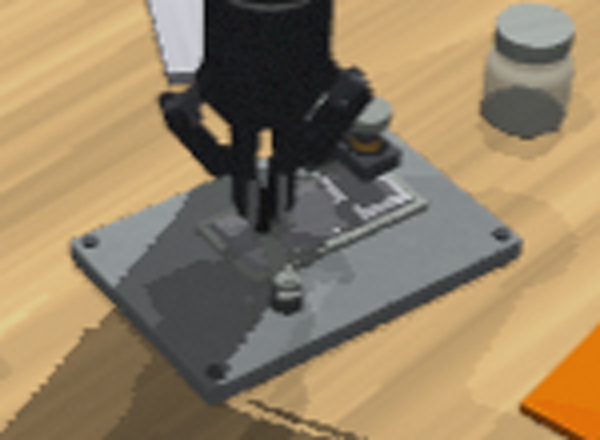

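The foot is over the plate and the jar is untouched. Now I'll go to near the stop, lower until the plate takes the load, and release.

Run:
```python
from h import *
from cell import bot
for a in (1.70,1.72):
    p,r=knob(a,39); bot.line_to(p,r,feed=.02); print(a,bot.current_wrist_force().round(1))
for z in np.arange(38.5,35,-.5):
    bot.line_to(knob(1.72,z)[0],feed=.01); F=bot.current_wrist_force(); print(z,F.round(1))
    if F[2]>-3: break
bot.gripper_to(.035); print(bot.current_wrist_force().round(1))
bot.line_to(knob(1.72,95)[0],feed=.1)
f=bot.grab_frame("wrist"); cv2.imwrite("pics/w3.png",f["image"][:,:,::-1]); print(bot.current_time_s())
```

```text
1.7 [ -5.1   4.5 -13.8]
1.72 [ -4.3   5.3 -13. ]
38.5 [ -3.9   3.8 -12.6]
38.0 [ -4.3   2.7 -10.7]
37.5 [ -4.3   3.7 -10.2]
37.0 [-5.7  3.2 -9.6]
36.5 [-5.6  4.2 -7.5]
36.0 [-6.9  3.4 -3.9]
35.5 [-8.5  3.   0.3]
[ 0.1  0.3 -0.5]
13.45
```

View pics/w3.png

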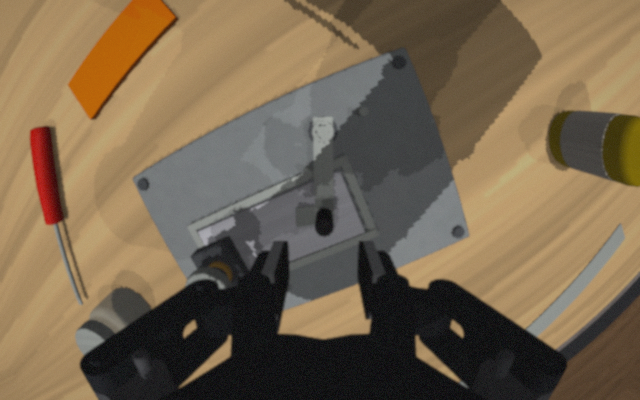

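The knob at (324,220) lines up with the pivot at (322,130), so the clip is home near 1.72 rad and released on the plate. Next is the punch.

Run:
```python
from h import *
from cell import bot
r=[np.pi,0,-np.pi+YAW]
P=lambda z:W(10,-60,z)
p=knob(1.72,130)[0]; bot.line_to(p)
bot.gripper_to(0.0,20)
bot.move_pose(P(115),r); bot.line_to(P(92),feed=.08); bot.hold(.1)
f0=np.mean([bot.current_wrist_force() for _ in range(3)],0); print(bot.current_time_s(),f0.round(2))
z=92.
while z>79:
    z-= .5 if z>83.6 else .15
    bot.line_to(P(z),feed=.01); F=bot.current_wrist_force()[2]-f0[2]
    if z<89: print(round(z,2),round(F,1),round(bot.current_tcp_pos()[2]*1e3,2))
    if F>17: break
bot.hold(.2); print([round(bot.current_wrist_force()[2]-f0[2],1)],bot.current_time_s())
bot.hold(.3); print([round(bot.current_wrist_force()[2]-f0[2],1)],bot.current_time_s())
```

```text
15.375 [ 0.29 -0.49 -0.54]
88.5 0.8 88.44
88.0 1.3 88.14
87.5 2.3 87.63
87.0 2.0 87.05
86.5 3.0 86.52
86.0 4.2 86.02
85.5 3.6 85.53
85.0 4.6 85.01
84.5 3.4 84.53
84.0 4.8 84.03
83.5 4.1 83.52
83.35 3.8 83.4
83.2 4.6 83.21
83.05 3.3 83.08
82.9 3.2 82.93
82.75 4.6 82.78
82.6 4.7 82.62
82.45 4.4 82.46
82.3 4.3 82.31
82.15 4.7 82.15
82.0 5.3 82.04
81.85 6.4 81.98
81.7 6.4 81.95
81.55 7.6 81.85
81.4 7.6 81.78
81.25 9.1 81.75
81.1 9.4 81.69
80.95 9.2 81.63
80.8 10.2 81.57
80.65 11.2 81.51
80.5 12.5 81.46
80.35 13.1 81.4
80.2 13.8 81.38
80.05 14.5 81.3
79.9 15.6 81.24
79.75 16.2 81.21
79.6 17.4 81.16
[np.float64(16.4)] 26.325
[np.float64(16.7)] 26.625
```

That gives about 11.7 N at the tip. I'll press on to about 14 N, hold and release, then pick up the knob again and swing it back.

Run:
```python
from h import *
from cell import bot
P=lambda z:W(10,-60,z)
for z in (79.4,79.2): bot.line_to(P(z),feed=.01)
bot.hold(.4); print(bot.current_wrist_force()[2]+.54)
bot.line_to(P(92),feed=.04); bot.line_to(P(125),feed=.15); print(bot.current_wrist_force().round(1))
a=1.72
bot.gripper_to(.035,40)
bot.move_pose(*knob(a,110)); bot.line_to(knob(a,35.5)[0],feed=.08); print("down",bot.current_wrist_force().round(1))
bot.gripper_to(.005,40); print(bot.current_width(),bot.current_wrist_force().round(1),bot.current_time_s())
for z in np.arange(36.5,40.6,1): bot.line_to(knob(a,z)[0],feed=.02); print(z,bot.current_wrist_force().round(1))
for a in np.linspace(1.72,.4,11)[1:]:
    p,r=knob(a,40.5); bot.line_to(p,r,feed=.04); F=bot.current_wrist_force(); print(round(a,2),F.round(1))
    if np.hypot(*F[:2])>18 or abs(F[2])>25: print("stop");break
print(bot.current_width(),bot.current_time_s())
```

```text
19.294335023601604
[-0.2  0.  -0.7]
down [ 1.2 -0.2  0.3]
0.009781793975518564 [-1.   0.3  3.1] 30.7833
36.5 [ 2.   0.8 -1.7]
37.5 [ 2.3  1.  -6.6]
38.5 [  1.6   1.6 -10.7]
39.5 [ -0.9   3.5 -12.6]
40.5 [ -2.4   3.8 -14.9]
1.59 [ -5.4   3.2 -15.7]
1.46 [ -5.7   1.2 -16. ]
1.32 [ -5.4  -0.3 -14.5]
1.19 [ -4.2   0.  -14.7]
1.06 [ -5.3  -0.7 -14.9]
0.93 [ -4.4  -1.9 -14.8]
0.8 [ -4.5  -2.3 -16.3]
0.66 [ -4.8  -3.2 -14.9]
0.53 [ -3.7  -3.9 -16.4]
0.4 [ -3.5  -3.3 -15.9]
0.01000556876481379 35.5333
```

The head reached 19.3 N, so the tip bore about 14 N. The clip is back at 0.4 rad. Lower, release, retreat and check.

Run:
```python
from h import *
from cell import bot
a=.4
for z in np.arange(39,31.9,-1):
    bot.line_to(knob(a,z)[0],feed=.02); F=bot.current_wrist_force(); print(z,F.round(1))
    if F[2]>-1.5: break
bot.gripper_to(.035); bot.line_to(knob(a,110)[0],feed=.1)
bot.line_to(knob(a,200)[0]+[-.0,0,0],feed=.2)
q=list(bot.current_joint_positions()); q[0]+=.6; bot.goto_joints(q)
f=bot.grab_frame("top"); np.savez("top1.npz",**f); print(bot.current_time_s())
X=cloud(f)[150:260,280:410]; ok=(X[...,2]>.075)&(X[...,2]<.1); print("head",ok.sum(),X[ok].mean(0))
cv2.imwrite("pics/end.png",f["image"][130:280,200:480].repeat(2,0).repeat(2,1)[:,:,::-1])
```

```text
39.0 [ -4.   -4.5 -12.5]
38.0 [ -3.7  -4.3 -11.7]
37.0 [-3.3 -4.9 -9.2]
36.0 [-4.1 -3.4 -7.6]
35.0 [-4.  -2.9 -3.9]
34.0 [-2.4 -3.3 -2.1]
33.0 [-1.3 -0.7  1.4]
40.5417
head 133 [ 0.59047151 -0.0971505   0.08659996]
```

View pics/end.png

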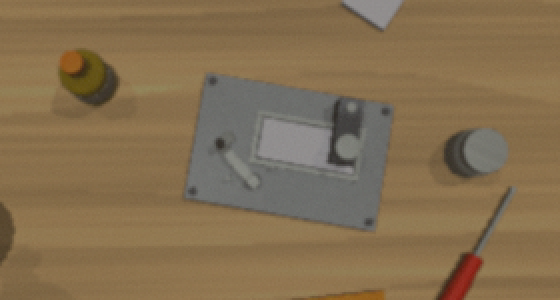

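The final view shows the clip off the plate with the knob at (220,144). The plate is in its nest, the punch head is back at its original height, and the bystanders have not moved.

```bash
python3 -c "
from cell import bot
print(bot.close_job())"
```

```text
the job is handed in; nothing more can be done
None
```

I handed the job in at about 40 s; no verdict came back. The clip was swung home, the punch pressed with about 14 N at the tip, and the clip swung back clear; the last top view shows the plate in its nest, the punch up and the bystanders not visibly moved.

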